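Weigh a cymbal by feel, box it and lock the chest

ROBOT

A 6-joint arm with a two-finger parallel gripper is mounted at the origin on the work surface. World frame = base frame: x ahead of the robot, y to its left, z up, the work surface at z = 0. Lengths are in m, angles in degrees, forces in N, time in s.
With the tool pointing down it reaches from about 0.4 to 0.825 m from the base axis. Payload 7 kg.
Tool frame: the origin (TCP) lies midway between the tips of the shut fingers; the grasp point (between the pads) lies 19 mm behind it (r.grip_depth is the distance from the TCP to the grasp point, in m); z points along the fingers, y is the line along which they close (so a half turn about z gives the same grasp; the last joint's range is limited). The gripper opens to 88 mm and grips with 3 to 60 N. Pads are 19 mm wide; open, the fingers measure 130 mm over their backs; the gripper's body (78 mm by 193 mm) begins 47 mm behind the grasp point.
Start: joints at [-48.753, 20.546, 0.682, 0, -70.136, -16.507], TCP at [0.282, -0.613, 0.227] pointing down, gripper open.
Joint ranges: [-176.03, 176.03], [-82.01, 121.73], [-58.28, 71.71], [-173.87, 95.51], [-174.79, -0.11], [-173.66, 173.66]. Speed limits (degrees/s): [136.94, 136.94, 172.46, 180, 180, 180].

INTERFACE

Orientations are given as [roll, pitch, yaw] about the fixed x, y, z axes, in that order (R = Rz(yaw) Ry(pitch) Rx(roll)).
In Python, from plant import r, capture, close_job, search_frame, outline_of gives the robot as it stands.
- The arm moves only by the shell command python3 -m creep 'ROWS' [FORCE]. ROWS is JSON, a list of rows, each a list of 7 numbers: the finger opening in mm, from 0 to 87.6, then the shift along the world's x, y, z in units of 25 mm (1.0 is 25 mm), then the turn, a rotation vector about the world's x, y, z in degrees. In form: [[hand, x, y, z, ax, ay, az], ...]. A call has 1 to 8 rows; each row shifts and turns the commanded pose from where the row before left it; what a row does not reach is not made up. A row lasts 1/12 s, in which the tool goes at most 41.7 mm and 7.16 degrees, less where a joint would pass 70% of its speed; a pose out of reach is approached as far as the arm can. A call is refused whole if a number of a shift passes 1 or a number of a turn 7.16, either way. A call with a gripper value outside its range is refused whole. The fingers move at their own pace and stop on an object; FORCE is the grip in N (left out, the last holds). Time passes only in rows, so rows that do not move let the fingers close. It gives the time, the measured TCP pose, the force, the opening and the grip force at its end, in the units of the state.
- r.get_state(): the state, without advancing time (a new reading comes with each control period).
- capture(name): name is "scene" or "top" or "wrist"; returns a dict with "frame" (400x640x3 uint8, red, green, blue), "K" (3x3 intrinsics, pixels), "origin" and "rotation" of the camera in the world. Camera axes: x right, y down, z forward; pixel columns grow to the right and rows downward; lengths in m; the calibration is good to about 2 mm. A picture is of the moment at which its call begins. There is no depth.
- close_job(): hands the job in; it is judged then, once.
Trained networks look in a picture, given as the dict that the camera call returned (one of the last four; its "shot" number tells which), for a name from the list of things; names that differ only in an ending like _2 or _b are one class to them, and where a whole thing is asked for, a point or a joint stands for the part that bears it (a point fixed in the world has none). Each returns a list of dicts, best first, with "conf" (0 to 1); they miss things now and then, are a little off and sometimes report something else, mostly with a low value. They report only what shows in the picture. A call takes as long as a camera call. They do not tell look-alikes from the thing itself.
- search_frame(picture, target): "bbox" ([left, top, right, bottom] in pixels, round what is visible of it).
- outline_of(picture, target): "region" (400x640 bool, what is visible of it) and "bbox" ([left, top, right, bottom] in pixels, round what is visible of it).
The state is a dict: "time_s": time; "joints": joint angles; "qd": joint speeds; "joint_torque": joint torques, N m; "tcp_pos": TCP position; "eef_rot": TCP orientation; "contact_force": force on the tool from outside, world axes, zero at the start; "moment": the same for the moment, N m; "gripper_width": finger opening in m; "gripper_force": force on a finger pad.
Only numpy, scipy, OpenCV 4.12 (cv2) and the standard library are available. Lean on these libraries where they do the work, as an engineer would, in place of code of your own. Each camera call takes 0.05 s, during which the arm holds its last target. There are 200 camera calls.

TASK

Lift the knobbed bronze cymbal off the sloped sandstone rest, out from under the brass bar, feel how heavy it is, and lay it gently, flat and knob up, in the matching tray of the open chest: the pale sand tray if it weighs under 300 g, the blue tray from 300 to 500 g, the red tray if over 500 g. Once it lies there and you have let go, slide the chest's black transport-lock grip all the way to its end stop. Do not disturb the other loose things on the platform.

Things in the scene. Friction and masses are not known exactly. Their poses are not given: they have to be found in the camera images.
- cymbal: bronze cymbal 96 mm across, rim 10 mm high, 19 mm at the middle, with a round dark knob on top, 26 mm thick, from 19 to 52 mm above the underside. Origin: centre of underside; z along the knob. Starts on the rest with z (the knob) leaning 30 degrees to the robot. Its unseen weight is drawn anew each time, 150 to 650 g; within 25 g of a limit either neighbouring tray is right.
- rest: fixed sloped sandstone rest, foot 130 x 140 mm, 86 mm high; its face is tilted 30 degrees towards the robot (-x of its frame), with an 8 mm high teak lip along the low edge. A 12 mm brass bar crosses above along y, at x 0 and 170 mm height, from a post at y -128 to y +50 mm: a gripper coming straight down meets it; come in tilted from the robot side. Origin: centre of underside.
- chest: fixed teak chest, 204 mm deep (x), 389 mm wide (y). Origin: underside, 112 mm behind its front (-x) face; z up. A 30 mm high front ledge carries the lock; behind it 60 mm high walls surround three trays in a row along y, whose undersides are 30 mm above the platform. The open lid starts 100 mm behind the origin and leans back 50 degrees from upright, up to 155 mm high.
- tray_sand: fixed square tray, pale sand-coloured all over, standing in the chest; 120 x 120 x 20 mm outside, inside 112 x 112 mm with a 5 mm floor and 4 mm walls. Origin: centre of its underside (inner floor 5 mm above it), z up. For a cymbal lighter than 300 g. The three trays swap places from start to start.
- tray_blue: fixed square tray, blue all over, standing in the chest; 120 x 120 x 20 mm outside, inside 112 x 112 mm with a 5 mm floor and 4 mm walls. Origin: centre of its underside (inner floor 5 mm above it), z up. For a cymbal of 300 to 500 g. The three trays swap places from start to start.
- tray_red: fixed square tray, red all over, standing in the chest; 120 x 120 x 20 mm outside, inside 112 x 112 mm with a 5 mm floor and 4 mm walls. Origin: centre of its underside (inner floor 5 mm above it), z up. For a cymbal heavier than 500 g. The three trays swap places from start to start.
- lock (a joint): travel in m of the black lock grip along its brass track towards the chest's +y (robot's left): it starts between 0 and 0.015 and its end stop is at 0.070. Slides with 2 N of friction and stays where it is left.
- lock_top (a point): centre of the top of the lock grip, a black block 28 mm (x) x 20 mm (y, the sliding direction) x 40 mm high that rises from a brass track 14 mm high and 40 mm wide on the chest's front ledge; the track's top lies 44 mm above the platform and this point 84.5 mm. Axes as the chest's.
- mallet: loose two-headed wooden mallet, bystander; handle 220 mm along x, head 100 mm wide and 44 mm thick. Origin: under the middle of the handle.
- rod: loose brass rod with a square end, 220 mm along x, 12 mm thick, bystander. Origin: under its middle.
- rub_stone: loose pale sandstone rubbing block, 55 x 100 x 32 mm, bystander. Origin: centre of its underside.
- old_cymbal: loose small dark bronze cymbal without knob, 80 mm across, 21 mm high, bystander. Origin: centre of its underside.
- wax_jar: loose amber jar with brass cap, 60 mm across, 80 mm high, bystander. Origin: centre of its underside.
- bowl: loose terracotta bowl, 100 mm across, 45 mm high, bystander. Origin: centre of its underside.
Mind the look-alikes: they are no part of the job. Leave any purple or turquoise look-alike of the cymbal alone.

How it is judged:
By the outcome, as a careful person would: the job done as asked, in the order asked, and still so for the second after the job is handed in, with the robot touching nothing.
It also fails if it takes over 48 s, if anything falls off the work surface, if the arm or the gripper's body presses on something with over 40 N, if the wrist force passes 120 N, or if a joint passes its speed limit or range.

## Working session

There is one attempt and no reset: what is moved stays moved. The work goes in short steps, Python scripts to look and compute and a shell command to move; the robot and the scene stay as the last step left them, time stands still between calls to the robot, and variables do not carry over. Pictures are saved under pics/ and viewed, at most 14 in all, crops included, and the job is handed in when it is done.

```bash
mkdir -p pics; ls; cat > h.py <<'E'
from plant import r, capture, close_job, search_frame, outline_of
import numpy as np, cv2
def save(p,n,crop=None,s=1):
    f=p["frame"]
    if crop: f=f[crop[1]:crop[3],crop[0]:crop[2]]
    f=cv2.resize(f,None,fx=s,fy=s,interpolation=cv2.INTER_CUBIC)
    cv2.imwrite("pics/"+n,f[:,:,::-1])
def ray(p,u,v):
    d=np.array(p["rotation"])@np.linalg.inv(np.array(p["K"]))@[u,v,1.]
    return np.array(p["origin"]),d
def at(p,u,v,z):
    o,d=ray(p,u,v); return o+d*(z-o[2])/d[2]
def proj(p,X):
    c=np.array(p["rotation"]).T@(np.array(X)-np.array(p["origin"])); q=np.array(p["K"])@c; return q[:2]/q[2]
def tri(ps,uvs):
    A=np.zeros((3,3));b=np.zeros(3)
    for p,(u,v) in zip(ps,uvs):
        o,d=ray(p,u,v);d=d/np.linalg.norm(d);M=np.eye(3)-np.outer(d,d);A+=M;b+=M@o
    return np.linalg.solve(A,b)
E
python3 - <<'E'
from h import *
s=capture("scene");t=capture("top")
save(s,"s.png");save(t,"t.png")
for p,n in((s,"scene"),(t,"top")):
    print(n,np.round(p["origin"],3),np.round(p["rotation"],2).tolist())
for n in ["cymbal","rest","chest","tray_sand","tray_blue","tray_red","lock_top"]:
    for p in (s,t):
        print(n,p is t,[(round(d["conf"],2),np.round(d["bbox"]).tolist()) for d in search_frame(p,n)])
print(r.get_state())
E
```

```text
pics
scene [ 1.066 -0.491  0.712] [-128.86, 0.49, 46.73]
top [0.287 0.024 1.548] [-172.75, -0.14, -89.03]
cymbal False [(0.76, [176.0, 325.0, 228.0, 370.0]), (0.69, [213.0, 235.0, 252.0, 270.0]), (0.59, [172.0, 213.0, 206.0, 245.0]), (0.59, [101.0, 237.0, 146.0, 267.0])]
cymbal True [(0.96, [388.0, 182.0, 414.0, 210.0]), (0.9, [391.0, 246.0, 414.0, 273.0]), (0.89, [429.0, 153.0, 458.0, 178.0]), (0.63, [436.0, 265.0, 456.0, 290.0])]
rest False [(0.77, [166.0, 211.0, 275.0, 320.0]), (0.22, [332.0, 183.0, 338.0, 193.0])]
rest True [(0.76, [378.0, 173.0, 456.0, 215.0]), (0.58, [302.0, 152.0, 337.0, 191.0])]
chest False [(0.82, [286.0, 166.0, 472.0, 264.0]), (0.6, [245.0, 198.0, 282.0, 231.0])]
chest True [(0.92, [219.0, 102.0, 342.0, 214.0])]
tray_sand False [(0.6, [312.0, 207.0, 370.0, 248.0])]
tray_sand True [(0.79, [303.0, 153.0, 335.0, 191.0]), (0.62, [243.0, 226.0, 308.0, 239.0])]
tray_blue False [(0.7, [368.0, 171.0, 424.0, 201.0])]
tray_blue True [(0.84, [227.0, 152.0, 263.0, 192.0])]
tray_red False [(0.7, [341.0, 187.0, 395.0, 226.0])]
tray_red True [(0.96, [267.0, 152.0, 301.0, 191.0])]
lock_top False [(0.42, [330.0, 182.0, 339.0, 197.0])]
lock_top True [(0.59, [289.0, 193.0, 294.0, 205.0])]
{'time_s': 0.8, 'joints': array([-4.87556708e+01,  2.05432359e+01,  6.80266654e-01, -2.10265673e-03,
       -7.01352424e+01, -1.65078718e+01]), 'qd': array([-0.11060276, -0.08362268, -0.02898236,  0.00262328, -0.07872211,
        0.0468409 ]), 'joint_torque': array([ 1.31051602e-03, -5.82285583e+01,  2.93290043e+01,  7.00198486e+00,
        1.27224813e-02, -1.30718118e-05]), 'tcp_pos': array([ 0.28243453, -0.61302659,  0.22657704]), 'eef_rot': array([-1.79998847e+02,  2.40420507e-03, -1.55264257e+02]), 'contact_force': array([0.0187766 , 0.60276684, 0.08689631]), 'moment': array([0.00281916, 0.01046657, 0.02780174]), 'gripper_force': 0.0, 'gripper_width': 0.08782137235811527}
```

View pics/s.png

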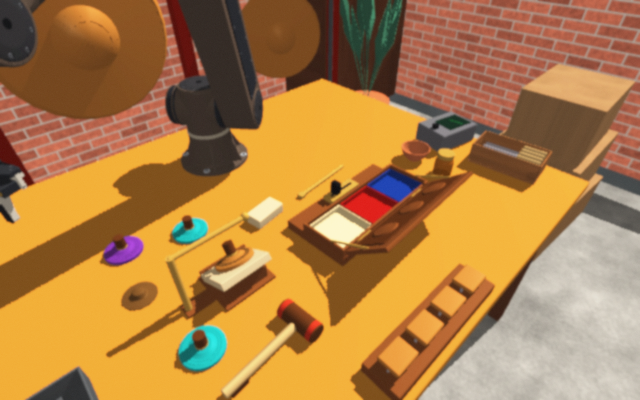

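View pics/t.png

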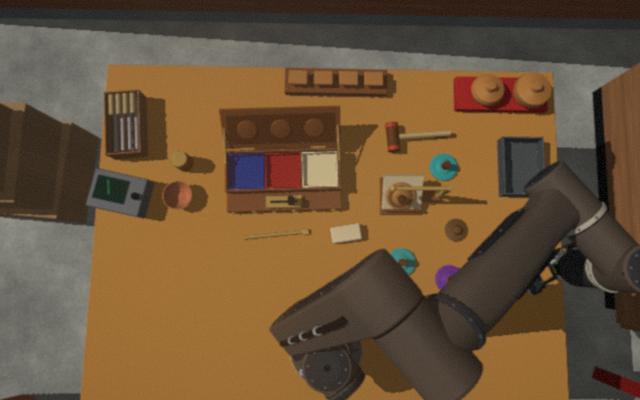

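The candidates for the cymbal in the scene picture are:
- turquoise (190,230)
- turquoise (203,347)
- purple (123,250)
- the old cymbal (140,294), dark and without a knob
- the bronze one with a knob on the rest (234,258), which is (401,196) in the top picture

The description fits the last one. I'll check it in a close crop and measure it.

```bash
python3 - <<'E'
s=open('h.py').read()
s=s.replace('import numpy as np, cv2','import numpy as np, cv2\nfrom scipy.spatial.transform import Rotation as Ro\ndef RR(p): return Ro.from_euler("xyz",p["rotation"],degrees=True).as_matrix()')
s=s.replace('np.array(p["rotation"])','RR(p)')
open('h.py','w').write(s)
E
python3 - <<'E'
from h import *
s=capture("scene");t=capture("top")
a=cv2.resize(s["frame"][190:330,150:300],(600,560),interpolation=2)
cv2.imwrite("pics/c1.png",a[:,:,::-1])
a=cv2.resize(t["frame"][100:220,215:465],(800,384),interpolation=2)
cv2.imwrite("pics/c2.png",a[:,:,::-1])
T={}
for n,z in(("tray_sand",.045),("tray_blue",.045),("tray_red",.045),("lock_top",.0845)):
    for p in(t,s):
        o=outline_of(p,n)
        for d in o[:2]:
            ys,xs=np.nonzero(d["region"]); c=cv2.minAreaRect(np.float32(np.c_[xs,ys]))
            # rectify: project region pixels to plane z
            P=np.array([at(p,u,v,z)[:2] for u,v in zip(xs,ys)])
            rr=cv2.minAreaRect(np.float32(P*1000))
            print(n,p is t,round(d["conf"],2),np.round(P.mean(0),4),"rect",np.round(rr[0]),np.round(rr[1]),round(rr[2],1))
for n in ("cymbal","rest"):
  for p in(t,s):
    for d in outline_of(p,n):
        ys,xs=np.nonzero(d["region"]);print(n,p is t,round(d["conf"],2),np.round(d["bbox"]),xs.mean(),ys.mean(), np.round(at(p,xs.mean(),ys.mean(),.09),3))
E
```

```text
tray_sand True 0.56 [0.5942 0.0287] rect [593.  29.] [118. 117.] 4.9
tray_sand False 0.9 [0.5899 0.0379] rect [589.  37.] [115. 114.] 4.6
tray_sand False 0.69 [ 0.518 -0.283] rect [ 478. -260.] [234. 282.] 76.0
tray_blue True 0.81 [0.5833 0.2768] rect [584. 277.] [121. 119.] 1.9
tray_blue False 0.77 [0.5794 0.2808] rect [577. 282.] [120. 128.] 3.2
tray_red True 0.73 [0.5872 0.1524] rect [587. 152.] [124. 123.] 3.9
tray_red False 0.87 [0.5854 0.1569] rect [583. 158.] [117. 129.] 4.0
tray_red False 0.56 [0.5052 0.4926] rect [506. 492.] [ 96. 137.] 33.3
lock_top True 0.39 [0.4823 0.1215] rect [483. 120.] [30. 23.] 1.5
lock_top True 0.39 [0.5827 0.1499] rect [584. 149.] [120. 115.] 1.8
lock_top False 0.63 [0.5016 0.1083] rect [502. 110.] [31. 65.] 45.0
lock_top False 0.42 [0.6421 0.4396] rect [642. 442.] [ 58. 170.] 23.2
cymbal True 0.93 [430. 152. 456. 178.] 442.28723404255317 166.4663120567376 [ 0.6   -0.376  0.09 ]
cymbal True 0.84 [434. 268. 460. 289.] 443.77142857142854 274.5936507936508 [ 0.249 -0.375  0.09 ]
cymbal True 0.7 [392. 247. 413. 273.] 403.82481751824815 258.9537712895377 [ 0.296 -0.248  0.09 ]
cymbal True 0.47 [163. 185. 191. 206.] 176.5610142630745 194.45007923930268 [0.492 0.491 0.09 ]
cymbal False 0.97 [101. 235. 143. 266.] 122.69205658324266 249.32752992383024 [ 0.33  -0.423  0.09 ]
cymbal False 0.77 [173. 213. 206. 246.] 189.34810951760105 229.8135593220339 [ 0.378 -0.279  0.09 ]
cymbal False 0.73 [181. 322. 228. 373.] 202.2349150556532 348.0093731693029 [ 0.673 -0.411  0.09 ]
cymbal False 0.72 [122. 281. 156. 311.] 139.0731707317073 295.05776636713733 [ 0.482 -0.447  0.09 ]
rest True 0.89 [377. 175. 454. 218.] 408.0297653119634 192.6903262736119 [ 0.511 -0.263  0.09 ]
rest False 0.74 [167. 208. 270. 321.] 221.62981663566305 277.40552750465054 [ 0.56 -0.3   0.09]
```

View pics/c1.png

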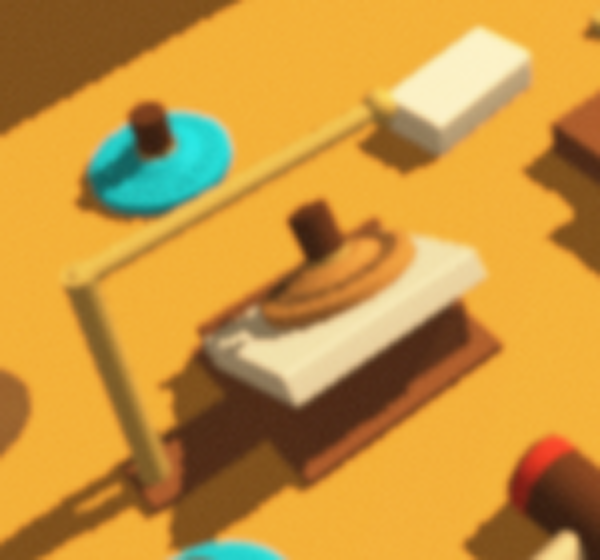

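View pics/c2.png

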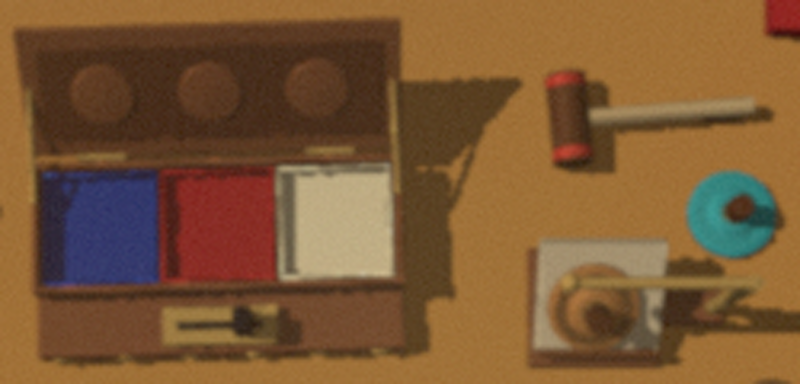

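The crops confirm it: bronze with a dark knob, lying on the sandstone under the bar, knob top near (227,242) in scene and (403,199) in top. Sand is the tray on the right in the top picture, then red, then blue. The lock grip is at about (291,199) in top. Next I'll triangulate.

```bash
python3 - <<'E'
from h import *
s=capture("scene");t=capture("top")
for n,a,b in [("bartip",(392.8,188.7),(245.7,215.7)),("barpost",(451.6,188.4),(169.5,259.5)),("knobtop",(402.7,199.2),(227,242.3))]:
    X=tri([t,s],[a,b]);print(n,X.round(4),(proj(t,X)-a).round(1),(proj(s,X)-b).round(1))
# rest foot corners (scene crop/4+offset), z~0
for u,v in [(302,485),(500,347)]: print("foot",at(s,150+u/4,190+v/4,0).round(4))
# top: rest foot front corners (low)
for u,v in [(530,365),(662,365),(538,240),(667,240)]: 
  for z in (0,.086): print("rest top",z,at(t,215+u/3.2,100+v/3.2,z).round(4))
for u,v in [(240,322)]: print("lock",at(t,215+u/3.2,100+v/3.2,.0845).round(4))
for u,v in [(39,357),(404,345)]: print("chestfront",at(t,215+u/3.2,100+v/3.2,.03).round(4))
E
```

```text
bartip [ 0.5118 -0.1969  0.1711] [-1.  -0.6] [-1.6  0.2]
barpost [ 0.5152 -0.3781  0.171 ] [-1.  -0.4] [-1.8  0.2]
knobtop [ 0.4883 -0.2415  0.1014] [-0.5 -0.3] [-0.8  0.1]
foot [ 0.5747 -0.3174  0.    ]
foot [ 0.575  -0.1769  0.    ]
rest top 0 [ 0.4487 -0.1856  0.    ]
rest top 0.086 [ 0.4397 -0.1739  0.086 ]
rest top 0 [ 0.4511 -0.3275  0.    ]
rest top 0.086 [ 0.442  -0.3079  0.086 ]
rest top 0 [ 0.5853 -0.1943  0.    ]
rest top 0.086 [ 0.5688 -0.1821  0.086 ]
rest top 0 [ 0.5878 -0.3345  0.    ]
rest top 0.086 [ 0.571  -0.3146  0.086 ]
lock [0.4788 0.1215 0.0845]
chestfront [0.4452 0.3359 0.03  ]
chestfront [ 0.4645 -0.0485  0.03  ]
```

```bash
python3 -m creep '[[87.6,0.3,1,0.5,0,0,-6],[87.6,0.3,1,0.5,0,0,-6],[87.6,0.3,1,0.5,0,0,-6],[87.6,0.3,1,0.5,0,0,-6],[87.6,0.3,1,0.5,0,-6,0],[87.6,0.3,1,0.5,0,-6,0],[87.6,0.3,1,0.5,0,-6,0],[87.6,0.3,1,0.5,0,-6,0]]' 40; python3 -c "
from h import *
s=r.get_state();print(s['tcp_pos'],s['eef_rot'],s['joints'].round(1),s['contact_force'])"
```

```text
time_s: 2.27
tcp_pos: [0.3432, -0.4119, 0.3281]
eef_rot: [-179.6, 24.3, -179.1]
contact_force: [-0.3, 0.3, 0.9]
gripper_width: 0.0875
gripper_force: 0.0
[ 0.3432242  -0.41189609  0.32810087] [-179.57130835   24.32865063 -179.1126885 ] [-41.7  -3.4 -12.  -17.7 -63.8 -42.1] [-0.25409556  0.32746302  0.9056423 ]
```

```bash
python3 -m creep '[[87.6,0.5,0.97,-0.4,0,-5.7,0],[87.6,0.5,0.97,-0.5,0,0,0],[87.6,0.5,0.97,-0.6,0,0,0],[87.6,0.5,0.97,-0.8,0,0,0],[87.6,0.5,0.97,-0.8,0,0,0],[87.6,0.5,0.97,-0.8,0,0,0],[87.6,0.5,0.97,-0.8,0,0,0],[87.6,0,0,0,0,0,0]]'; python3 - <<'E'
from h import *
w=capture("wrist");t=capture("top");s=capture("scene")
save(w,"w1.png")
print(np.round(w["origin"],3),np.round(w["rotation"],1))
st=r.get_state();print(st['tcp_pos'],st['eef_rot'],st['contact_force'])
print("predicted knob top",proj(w,[.4883,-.2415,.1014]),"bar",proj(w,[.5118,-.1969,.171]),proj(w,[.515,-.378,.171]))
for d in outline_of(w,"cymbal")[:2]:
    ys,xs=np.nonzero(d["region"]);print(d["conf"],d["bbox"],xs.mean(),ys.mean())
E
```

```text
time_s: 2.93
tcp_pos: [0.4288, -0.2385, 0.2049]
eef_rot: [-179.8, 29.4, -179.0]
contact_force: [-1.4, 0.0, -0.5]
gripper_width: 0.088
gripper_force: 0.0
[ 0.279 -0.24   0.303] [133.    0.2  90.9]
[ 0.43045238 -0.24288766  0.20965835] [-179.53290772   29.72381422 -178.99401071] [-0.38097245 -0.35769859  0.02795396]
predicted knob top [313.47629838 199.44793388] bar [373.22588775 291.37971224] [125.29002361 290.87063635]
0.62 [263.9, 127.6, 368.9, 229.5] 316.69333170493405 175.9815583781143
0.6 [149.6, 185.2, 230.2, 251.3] 194.87813620071685 216.83118279569894
```

View pics/w1.png

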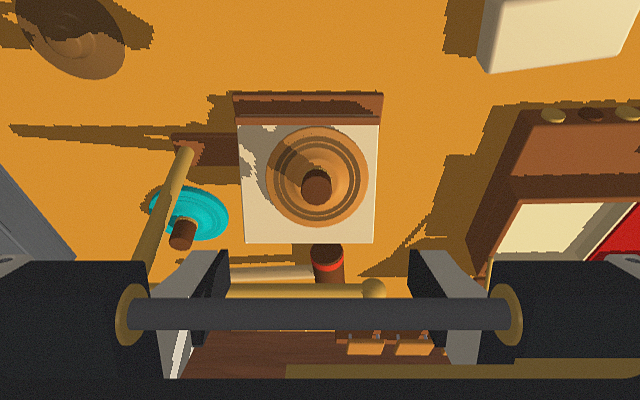

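```bash
python3 - <<'E'
from h import *
from scipy.optimize import least_squares
w=capture("wrist");t=capture("top");s=capture("scene")
print(w["K"], t["K"])
b=np.radians(1.1);ax=np.array([-.5*np.cos(b),-.5*np.sin(b),.866])
e1=np.array([np.sin(b),-np.cos(b),0]);e2=np.cross(ax,e1)
th=np.linspace(0,2*np.pi,60)
def bbox(p,c):
    P=np.concatenate([[proj(p,c+h*ax+.048*(np.cos(a)*e1+np.sin(a)*e2)) for a in th] for h in (0,.01)])
    return np.r_[P.min(0),P.max(0)]
print("bartip",proj(w,[.5118,-.1969,.171]))
def f(c,pr=False):
    R=[(proj(w,c+.052*ax)-[316,188]), (bbox(w,c)-[264.5,126.5,368.5,229]), (proj(s,c+.052*ax)-[227.3,242.3])*1.0, (proj(t,c+.052*ax)-[403,199.2])*1.0]
    if pr: print([x.round(1) for x in R])
    return np.concatenate(R)
for c0 in [np.array([.514,-.2415,.056])]:
    o=least_squares(f,c0,loss="soft_l1");f(c0,True);f(o.x,True);print(o.x.round(4),"knobtop",(o.x+.052*ax).round(4))
# slab corners high edge in wrist
for u in(244.5,373): 
    for z in (.08,.086): print("high edge",at(w,u,243,z).round(4))
print("lip bottom",at(w,233,92,0.0).round(4),at(w,383,94,0).round(4))
# face points with z= .086-(xhigh-x)*tan30
E
```

```text
[[357.1901853    0.         318.48152088]
 [  0.         357.1901853  204.84247882]
 [  0.           0.           1.        ]] [[452.37379998   0.         319.98870522]
 [  0.         452.37379998 202.77224984]
 [  0.           0.           1.        ]]
bartip [380.52163791 283.1537591 ]
[array([4.1, 4. ]), array([ 4.3,  0.1,  3.5, -0.7]), array([-1.3,  0.2]), array([-0.7, -0.1])]
[array([0. , 3.7]), array([ 0.6, -0.4,  0. , -0.8]), array([-2.8,  0.5]), array([0.4, 0.1])]
[ 0.513  -0.2448  0.0567] knobtop [ 0.4871 -0.2453  0.1017]
high edge [ 0.5878 -0.3209  0.08  ]
high edge [ 0.5796 -0.3188  0.086 ]
high edge [ 0.5848 -0.1845  0.08  ]
high edge [ 0.5768 -0.1861  0.086 ]
lip bottom [ 0.4572 -0.3253  0.    ] [ 0.4569 -0.1832  0.    ]
```

```bash
python3 - <<'E'
from h import *
w=capture("wrist")
save(w,"w2.png",(220,80,440,300),2.5)
st=r.get_state();print(st['tcp_pos'],st['eef_rot'],st['time_s'])
for k in (1,2):
  d=outline_of(w,"cymbal")
  print([(round(x["conf"],2),x["bbox"]) for x in d[:3]])
print(proj(w,[.4883,-.2415,.1014]),proj(w,[.5118,-.1969,.171]))
E
```

```text
[ 0.429991   -0.24457173  0.20989639] [-179.55776418   29.76735617 -179.27529189] 3.3333
[(0.82, [274.5, 118.8, 374.1, 223.1]), (0.77, [159.5, 178.6, 237.2, 244.6])]
[(0.82, [274.5, 118.8, 374.1, 223.1]), (0.77, [159.5, 178.6, 237.2, 244.6])]
[321.90668961 193.00542504] [381.9437882  283.46492519]
```

View pics/w2.png

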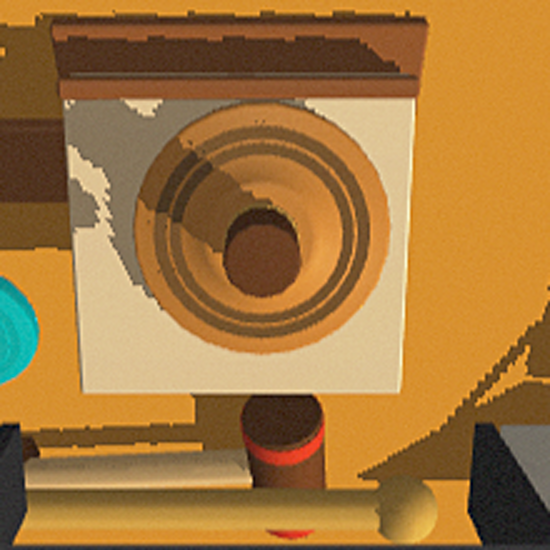

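```bash
python3 - <<'E'
from h import *
from scipy.optimize import least_squares
w=capture("wrist");t=capture("top");s=capture("scene")
b=np.radians(1.1);ax=np.array([-.5*np.cos(b),-.5*np.sin(b),.866])
e1=np.array([np.sin(b),-np.cos(b),0]);e2=np.cross(ax,e1)
th=np.linspace(0,2*np.pi,60)
def bbox(p,c):
    P=np.concatenate([[proj(p,c+h*ax+.048*(np.cos(a)*e1+np.sin(a)*e2)) for a in th] for h in (0,.01)])
    return np.r_[P.min(0),P.max(0)]
for k in(0,1):
  def f(c,pr=False):
    R=[(proj(w,c+.052*ax)-[325.2,183.2]), (bbox(w,c)-[274,120.4,376,221.6])]
    if k:R+=[(proj(s,c+.052*ax)-[227.3,242.3])*1.0, (proj(t,c+.052*ax)-[403,199.2])*1.0]
    if pr: print([x.round(1) for x in R])
    return np.concatenate(R)
  o=least_squares(f,[.514,-.2415,.056],loss="soft_l1");f(o.x,True);c=o.x
  tc=c+.021*ax
  print("c",c.round(4),"knobtop",(c+.052*ax).round(4),"tcp goal",tc.round(4))
  st=r.get_state();d=tc-st["tcp_pos"];print("delta units",(d/.025).round(2),"axial,lateral",d@-ax,(d+ax*(d@-ax)*1).round(4))
  T=Ro.from_euler("xyz",st["eef_rot"],degrees=True).as_matrix();print("tool z",T[:,2].round(3),"y",T[:,1].round(3))
u,v=[64,414,83,402],[97,97,392,391]
for a,z in zip(range(4),[.022,.022,.086,.086]): print("slab",at(w,220+u[a]/2.5,80+v[a]/2.5,z).round(4))
E
```

```text
[array([0. , 0.7]), array([-0. , -0.2, -0. , -0.5])]
c [ 0.5112 -0.2379  0.0478] knobtop [ 0.4852 -0.2384  0.0928] tcp goal [ 0.5007 -0.2381  0.0659]
delta units [ 2.83  0.23 -5.73] axial,lateral 0.1595304891514372 [-0.0089  0.0041 -0.0051]
tool z [ 0.496 -0.001 -0.869] y [-0.01   1.    -0.006]
[array([0. , 0.9]), array([-0.2, -0.3,  0.1, -0.2]), array([-0.3,  0.9]), array([-2.2,  1.2])]
c [ 0.5105 -0.238   0.0486] knobtop [ 0.4845 -0.2385  0.0937] tcp goal [ 0.5    -0.2382  0.0668]
delta units [ 2.81  0.23 -5.69] axial,lateral 0.15843765774882435 [-0.009   0.0041 -0.0051]
tool z [ 0.496 -0.001 -0.869] y [-0.01   1.    -0.006]
slab [ 0.4704 -0.3126  0.022 ]
slab [ 0.4685 -0.1822  0.022 ]
slab [ 0.5668 -0.3092  0.086 ]
slab [ 0.5639 -0.1807  0.086 ]
```

```bash
python3 -m creep '[[87.6,-0.32,0.26,-0.18,0,0,0],[87.6,0.5,0,-0.866,0,0,0],[87.6,0.5,0,-0.866,0,0,0],[87.6,0.5,0,-0.866,0,0,0],[87.6,0.5,0,-0.866,0,0,0],[87.6,0.5,0,-0.866,0,0,0],[87.6,0,0,0,0,0,0],[87.6,0,0,0,0,0,0]]'; python3 - <<'E'
from h import *
w=capture("wrist");w=capture("wrist");save(w,"w3.png")
st=r.get_state();print(st['tcp_pos'],st['eef_rot'],st['contact_force'])
c=np.array([.511,-.238,.051]);ax=np.array([-.5,-.01,.866])
print(proj(w,c+.052*ax),proj(w,c),proj(w,st['tcp_pos']))
E
```

```text
time_s: 4.25
tcp_pos: [0.4841, -0.2368, 0.0948]
eef_rot: [-179.6, 29.5, -179.2]
contact_force: [-0.2, -0.6, 0.1]
gripper_width: 0.0874
gripper_force: 0.0
[ 0.48435104 -0.23697634  0.09692307] [-179.5660221    29.70586949 -179.14159363] [ 0.14413447 -0.48126937  0.31650128]
[314.43565306 267.88557516] [316.03938791 229.91577564] [317.55203477 268.73964268]
```

View pics/w3.png

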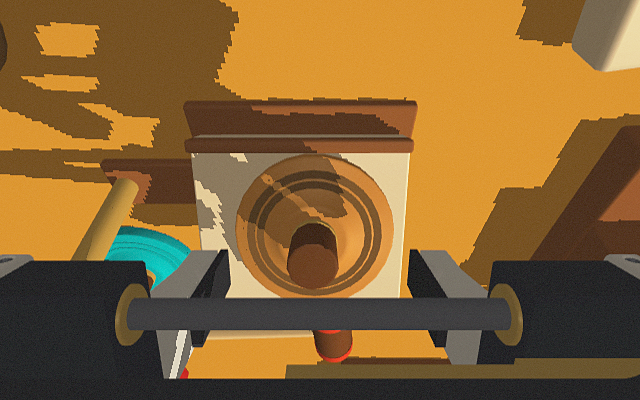

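```bash
python3 -m creep '[[87.6,0.3,-0.08,-0.5,0,0,0],[87.6,0.29,0,-0.5,0,0,0],[87.6,0,0,0,0,0,0],[60,0,0,0,0,0,0],[40,0,0,0,0,0,0]]' 30; python3 -m creep '[[24,0,0,0,0,0,0],[20,0,0,0,0,0,0],[20,0,0,0,0,0,0],[20,0,0,0,0,0,0],[20,0,0,0,0,0,0],[20,0,0,0,0,0,0]]' 30; python3 -c "
from h import *
s=r.get_state();print(s['tcp_pos'],s['contact_force'],s['gripper_force'],s['gripper_width'])"
```

```text
time_s: 4.77
tcp_pos: [0.4991, -0.2389, 0.0726]
eef_rot: [-179.6, 29.8, -179.1]
contact_force: [-0.2, -0.4, 0.0]
gripper_width: 0.079
gripper_force: 0.0
time_s: 5.27
tcp_pos: [0.4992, -0.2388, 0.0714]
eef_rot: [-179.6, 29.7, -179.1]
contact_force: [-0.1, -0.1, -0.6]
gripper_width: 0.0399
gripper_force: 0.0
[ 0.499189   -0.23878546  0.07137602] [-0.07620962 -0.07599428 -0.56092318] 0.0 0.03988515980651534
```

```bash
python3 -m creep '[[20,0,0,0,0,0,0],[20,0,0,0,0,0,0],[20,0,0,0,0,0,0],[20,0,0,0,0,0,0],[20,0,0,0,0,0,0]]' 35
```

```text
time_s: 5.68
tcp_pos: [0.4991, -0.2387, 0.0712]
eef_rot: [-179.6, 29.7, -179.2]
contact_force: [-1.7, 0.7, 0.0]
gripper_width: 0.0256
gripper_force: 35.0
```

```bash
python3 -m creep '[[20,-0.15,0,0.26,0,0,0],[20,-0.2,0,0.3,0,0,0],[20,-0.5,0,0.1,0,0,0],[20,-0.8,0,0.1,0,0,0],[20,-0.8,0,0.3,0,0,0],[20,-0.6,0,0.6,0,0,0],[20,0,0,0.7,0,0,0],[20,0,0,0.7,0,0,0]]'; python3 -m creep '[[20,0,0,0,0,0,0],[20,0,0,0,0,0,0],[20,0,0,0,0,0,0],[20,0,0,0,0,0,0],[20,0,0,0,0,0,0],[20,0,0,0,0,0,0]]'; python3 - <<'E'
from h import *
F=[];M=[]
for i in range(12):
    p=capture("top");s=r.get_state();F.append(s['contact_force']);M.append(s['moment'])
F=np.array(F);print(F.mean(0),F.std(0),-F.mean(0)[2]/9.81,np.mean(M,0)); print(s['tcp_pos'],s['eef_rot'],s['joints'].round(1),s['gripper_width'],s['time_s'])
E
```

```text
time_s: 6.35
tcp_pos: [0.4203, -0.2387, 0.1482]
eef_rot: [-179.6, 29.6, -179.2]
contact_force: [0.9, -0.7, -1.6]
gripper_width: 0.0251
gripper_force: 35.0
time_s: 6.85
tcp_pos: [0.4226, -0.2387, 0.1469]
eef_rot: [-179.6, 29.6, -179.2]
contact_force: [0.5, -0.3, -2.2]
gripper_width: 0.0253
gripper_force: 35.0
[ 0.17346902  0.03974224 -1.62065802] [0.42817872 0.43185212 0.47559848] 0.1652046911733177 [-0.01540202  1.97888308  0.00331651]
[ 0.42298828 -0.23877949  0.14783659] [-179.57723856   29.70084769 -179.14648705] [-11.8  -5.5 -43.2 -14.5 -23.8 -65.7] 0.02539256520836968 7.45
```

```bash
python3 -m creep '[[20,0,0.9,0.8,0,6,0],[20,0,0.9,0.8,0,6,0],[20,0,0.9,0.8,0,6,0],[20,0,0.9,0.8,0,6,0],[20,0,0.9,0.6,0,5.7,0],[20,0.4,0.9,0,0,0,0],[20,0.6,0.9,0,0,0,0],[20,0.8,0.9,0,0,0,0]]'; python3 -m creep '[[20,0.9,0.9,0,0,0,0],[20,0.9,0.9,0,0,0,0],[20,0.9,0.9,0,0,0,0],[20,0.9,0.6,0,0,0,0],[20,0.8,0.3,0,0,0,0],[20,0.5,0,0,0,0,0],[20,0,0,0,0,0,0],[20,0,0,0,0,0,0]]';  python3 -m creep '[[20,0,0,0,0,0,0],[20,0,0,0,0,0,0],[20,0,0,0,0,0,0],[20,0,0,0,0,0,0]]'; python3 - <<'E'
from h import *
F=[];M=[]
for i in range(30):
    p=capture("top" if i<28 else "wrist");s=r.get_state();F.append(s['contact_force']);M.append(s['moment'])
F=np.array(F);print(F.mean(0),F.std(0),-F[:15].mean(0)[2]/9.81,-F[15:].mean(0)[2]/9.81,np.mean(M,0)); print(s['tcp_pos'],s['eef_rot'],s['joints'].round(1),s['gripper_width'],s['time_s'])
save(p,"w4.png")
print([ (n,proj(p,[x,y,.05]).round()) for n,x,y in (("sand",.592,.031),)])
E
```

```text
time_s: 8.12
tcp_pos: [0.4685, -0.0631, 0.236]
eef_rot: [179.6, 1.9, -179.2]
contact_force: [1.2, -0.9, -1.4]
gripper_width: 0.0255
gripper_force: 35.0
time_s: 8.78
tcp_pos: [0.5908, 0.0255, 0.2347]
eef_rot: [179.6, 1.8, -179.2]
contact_force: [-0.3, -0.2, -1.2]
gripper_width: 0.0255
gripper_force: 35.0
time_s: 9.12
tcp_pos: [0.5903, 0.0252, 0.2361]
eef_rot: [179.6, 1.9, -179.2]
contact_force: [-0.1, -0.5, -2.2]
gripper_width: 0.0251
gripper_force: 35.0
[-8.01859629e-02 -7.95126264e-04 -1.69303635e+00] [0.51168908 0.37635632 0.40793209] 0.158022447656144 0.18714296503522124 [-0.04049718  0.1030518   0.0061619 ]
[0.59055543 0.02534508 0.23562596] [ 179.62799248    1.86287625 -179.21097164] [  21.6   11.2  -11.2    0.3  -65.7 -110.9] 0.025159420973973105 10.6167
[('sand', array([322., 175.]))]
```

View pics/w4.png

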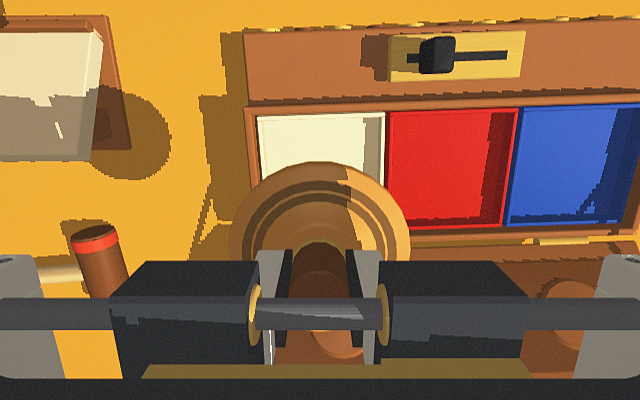

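The estimate from two averages is about 0.17 kg, so the cymbal goes in the sand tray. The picture shows that tray's front corners at (256,114) and (386,109), with the cymbal held level above it. Next I'll refine the tray and lock positions.

```bash
python3 - <<'E'
from h import *
p=capture("wrist")
P={n:at(p,*uv,z) for n,uv,z in (("sFL",(257,114),.05),("sFR",(385.5,110),.05),("rFR",(518,106.5),.05),("bFR",(640,103),.05),("lock top L",(420,37),.0845),("lock top R",(455,37),.0845),("trackL",(389,80),.044),("trackR",(521,75),.044))}
for k,v in P.items(): print(k,v.round(4))
d=P["rFR"]-P["sFL"];d/=np.linalg.norm(d);n=np.array([d[1],-d[0],0])
print("yaw",np.degrees(np.arctan2(-d[0],d[1])),"centre",(P["sFL"]+P["sFR"])/2+.06*n)
s=r.get_state();print(s["tcp_pos"])
E
```

```text
sFL [ 0.5342 -0.0309  0.05  ]
sFR [0.5289 0.0883 0.05  ]
rFR [0.524  0.2111 0.05  ]
bFR [0.5192 0.3239 0.05  ]
lock top L [0.4705 0.1045 0.0845]
lock top R [0.4701 0.132  0.0845]
trackL [0.5026 0.0906 0.044 ]
trackR [0.4964 0.2115 0.044 ]
yaw 2.426366177942434 centre [0.59149448 0.03124204 0.05      ]
[0.59059185 0.02535619 0.23565445]
```

```bash
python3 -m creep '[[20,0.06,0.2,-0.8,0.4,2.1,0],[20,0,0,-1,0,0,0],[20,0,0,-1,0,0,0],[20,0,0,-1,0,0,0],[20,0,0,-1,0,0,0],[20,0,0,-0.8,0,0,0],[20,0,0,-0.6,0,0,0],[20,0,0,-0.2,0,0,0]]'; python3 -m creep '[[20,0,0,0,0,0,0],[20,0,0,0,0,0,0],[20,0,0,-0.1,0,0,0],[20,0,0,-0.1,0,0,0],[20,0,0,0,0,0,0]]'; python3 - <<'E'
from h import *
s=capture("scene");s=capture("scene");save(s,"s2.png",(270,130,450,270),4)
print(r.get_state())
E
```

```text
time_s: 11.33
tcp_pos: [0.5906, 0.03, 0.0729]
eef_rot: [179.3, -0.4, -179.2]
contact_force: [-0.6, -0.2, -1.4]
gripper_width: 0.0256
gripper_force: 35.0
time_s: 11.75
tcp_pos: [0.5923, 0.0305, 0.071]
eef_rot: [179.2, -0.2, -179.2]
contact_force: [-0.8, 0.6, -2.0]
gripper_width: 0.026
gripper_force: 35.0
{'time_s': 11.85, 'joints': array([  21.24929268,   21.24675738,  -20.33170223,   -1.11177546,
        -48.32081173, -109.72712216]), 'qd': array([-0.03030197,  0.07341155,  0.08329128,  0.01707517, -0.00555014,
       -0.11756853]), 'joint_torque': array([ 1.99177462e-03, -5.38410223e+01,  2.36738598e+01,  5.68616286e+00,
       -6.82277069e-02, -8.90490392e-04]), 'tcp_pos': array([0.59227132, 0.03043885, 0.07105794]), 'eef_rot': array([ 179.18497654,   -0.19093579, -179.2150397 ]), 'contact_force': array([ 0.05124648, -0.36376847, -1.26165037]), 'moment': array([-0.07418584, -0.07738259, -0.08582838]), 'gripper_force': 34.98506963253021, 'gripper_width': 0.025723372626594597}
```

View pics/s2.png

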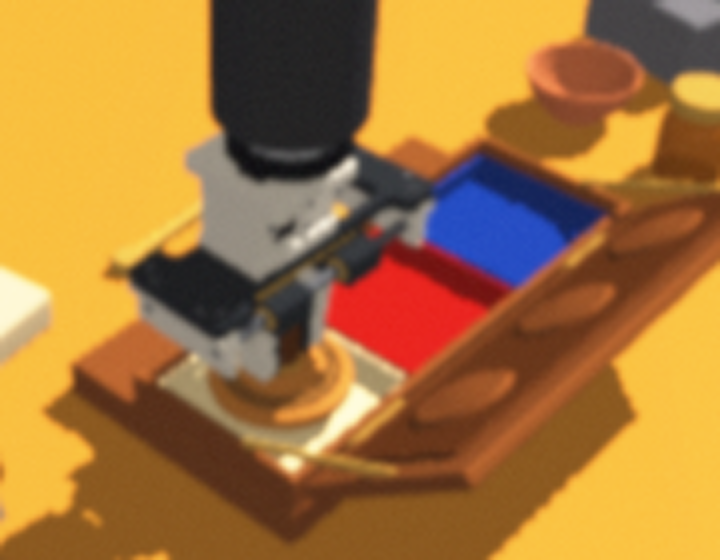

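```bash
python3 -m creep '[[20,0,0,-0.1,-1.2,0,0],[20,0,0,-0.1,0,0,0],[20,0,0,-0.1,0,0,0],[20,0,0,0,0,0,0],[20,0,0,0,0,0,0]]'; python3 -m creep '[[20,0,0,-0.06,0,0,0],[20,0,0,0,0,0,0],[20,0,0,0,0,0,0]]'
```

```text
time_s: 12.27
tcp_pos: [0.592, 0.0303, 0.063]
eef_rot: [-179.6, -0.3, -179.2]
contact_force: [0.5, -0.4, -1.6]
gripper_width: 0.0255
gripper_force: 35.0
time_s: 12.52
tcp_pos: [0.5921, 0.0303, 0.0616]
eef_rot: [-179.6, -0.2, -179.2]
contact_force: [0.2, 0.4, -2.3]
gripper_width: 0.0253
gripper_force: 35.0
```

```bash
for i in 1 2 3 ; do python3 -m creep '[[20,0,0,-0.05,0,0,0],[20,0,0,0,0,0,0],[20,0,0,0,0,0,0]]' | grep -E "tcp|force:"; done
```

```text
tcp_pos: [0.5921, 0.0304, 0.0603]
contact_force: [0.9, 0.8, -2.4]
gripper_force: 35.0
tcp_pos: [0.592, 0.0304, 0.059]
contact_force: [-0.3, 0.0, -1.3]
gripper_force: 35.0
tcp_pos: [0.592, 0.0303, 0.0578]
contact_force: [0.2, -0.3, -2.2]
gripper_force: 35.0
```

```bash
for i in 1 2 ; do python3 -m creep '[[20,0,0,-0.04,0,0,0],[20,0,0,0,0,0,0],[20,0,0,0,0,0,0]]' | grep -E "tcp|force:"; done; python3 - <<'E'
from h import *
F=[]
for i in range(6):
    p=capture("wrist");s=r.get_state();F.append(s['contact_force'])
print(np.mean(F,0),s['tcp_pos'])
E
```

```text
tcp_pos: [0.5921, 0.0303, 0.0568]
contact_force: [-0.1, 0.0, -1.9]
gripper_force: 35.0
tcp_pos: [0.5922, 0.0303, 0.0566]
contact_force: [-3.3, 0.2, 4.9]
gripper_force: 35.0
[-2.82466845 -0.3203867   5.43369622] [0.59222215 0.03029791 0.05656829]
```

```bash
python3 -m creep '[[20,0,0,0.03,0,0,0],[20,0,0,0,0,0,0],[30,0,0,0,0,0,0],[40,0,0,0,0,0,0],[46,0,0,0,0,0,0],[46,0,0,0,0,0,0],[46,0,0,0,0,0,0]]'; python3 -m creep '[[46,0,0,0.3,0,0,0],[46,0,0,0.8,0,0,0],[46,0,0,1,0,0,0],[46,0,0,1,0,0,0],[46,-0.4,0.4,1,0,0,0],[46,-0.6,0.6,0.8,0,0,0],[46,-0.6,0.6,0,0,0,0],[46,0,0,0,0,0,0]]'; python3 - <<'E'
from h import *
p=capture("wrist");p=capture("wrist");s=capture("scene")
w=cv2.resize(p["frame"],(640,400)); q=cv2.resize(s["frame"][160:270,280:410],(640,541),interpolation=2)[:200*2]
cv2.imwrite("pics/w5.png",cv2.resize(np.hstack([w,q]),(800,250),interpolation=3)[:,:,::-1])
cv2.imwrite("pics/w5b.png",p["frame"][:,:,::-1])
st=r.get_state();print(st["tcp_pos"],st["eef_rot"],st["gripper_width"],st["time_s"],st["contact_force"])
for d in outline_of(p,"lock_top")[:2]: print(d["conf"],d["bbox"])
E
```

```text
time_s: 14.65
tcp_pos: [0.5922, 0.0304, 0.0566]
eef_rot: [-179.6, -0.2, -179.2]
contact_force: [1.3, -0.1, -0.2]
gripper_width: 0.0455
gripper_force: 0.0
time_s: 15.32
tcp_pos: [0.551, 0.0721, 0.1816]
eef_rot: [-179.7, -0.1, -179.2]
contact_force: [-0.9, 0.7, -1.0]
gripper_width: 0.0461
gripper_force: 0.0
[0.55214866 0.07049499 0.17971964] [-179.61549494   -0.20200245 -179.17711426] 0.04611104110656598 15.4667 [-1.01254326 -0.01128378 -0.26131111]
0.83 [377.0, 89.4, 413.0, 135.1]
```

View pics/w5b.png

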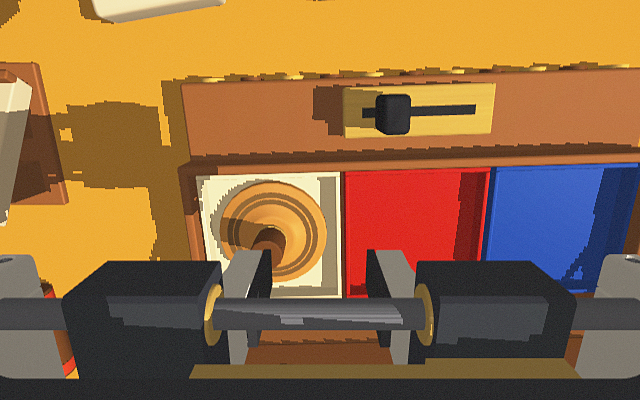

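```bash
python3 - <<'E'
from h import *
from scipy.optimize import least_squares
p=capture("wrist");t=capture("top")
b=np.radians(2.4);R=Ro.from_euler("z",b).as_matrix()
def bb(p,c):
    P=np.array([proj(p,c+R@[x,y,z]) for x in(-.014,.014) for y in(-.01,.01) for z in(0,-.04)])
    return np.r_[P.min(0),P.max(0)]
d=outline_of(p,"lock_top")[0];B=np.array(d["bbox"]);print(B,p["origin"])
f=lambda q:bb(p,np.array([q[0],q[1],.0845]))-B
o=least_squares(f,[.48,.12]);print(o.x.round(4),f(o.x).round(1))
# slot/track ends
for n,uv in(("slot0",(362,115)),("slot1",(476,108)),("trkL",(345,137)),("trkR",(493,132)),("trkLf",(343,89)),("trkRf",(495,84))): print(n,at(p,*uv,.044).round(4))
s=r.get_state();print(s["tcp_pos"])
c=np.array([.5922,.0303,.045]);print("knob",proj(p,c+[0,0,.042]))
for x in outline_of(p,"cymbal")[:1]: print(x["conf"],x["bbox"],at(p,(x["bbox"][0]+x["bbox"][2])/2,232,.045))
E
```

```text
[376.1  91.3 413.3 133.8] [0.47019057 0.07038297 0.33808916]
[0.482  0.1239] [-1.  -0.1  0.9  0.2]
slot0 [0.486  0.1035 0.044 ]
slot1 [0.4792 0.1936 0.044 ]
trkL [0.5036 0.0906 0.044 ]
trkR [0.4977 0.21   0.044 ]
trkLf [0.4664 0.0876 0.044 ]
trkRf [0.461  0.2057 0.044 ]
[0.55227598 0.06988817 0.1786685 ]
knob [266.37200739 258.16406242]
0.73 [220.4, 180.9, 331.4, 284.3] [0.58712433 0.0327181  0.045     ]
```

```bash
python3 -m creep '[[50,-0.94,0.72,0,0,0,1.6],[50,-0.94,0.72,0,0,0,0],[50,-0.93,0.72,0,0,0,0],[50,0,0,-0.8,0,0,0],[50,0,0,-1,0,0,0],[50,0,0,-1,0,0,0],[50,0,0,-0.7,0,0,0],[50,0,0,0,0,0,0]]'; python3 -m creep '[[50,0,0,0,0,0,0]]'; python3 - <<'E'
from h import *
p=capture("wrist");save(p,"w6.png",(240,120,560,360),2)
st=r.get_state();print(st["tcp_pos"],proj(p,[.482,.1239,.0845]))
E
```

```text
time_s: 16.38
tcp_pos: [0.4798, 0.1229, 0.0881]
eef_rot: [-179.4, -0.6, -177.7]
contact_force: [0.2, -0.0, 0.5]
gripper_width: 0.0497
gripper_force: 0.0
time_s: 16.47
tcp_pos: [0.4816, 0.1238, 0.0911]
eef_rot: [-179.5, -0.4, -177.6]
contact_force: [0.0, -0.0, 0.5]
gripper_width: 0.0502
gripper_force: 0.0
[0.48238655 0.12428843 0.09206762] [318.01573792 262.69512907]
```

View pics/w6.png

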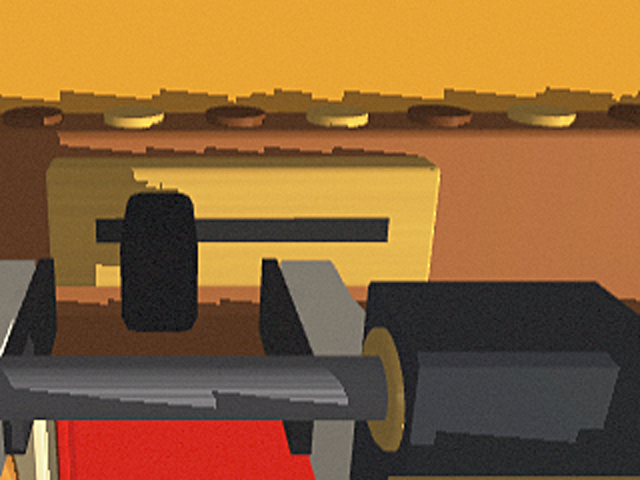

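The grip is centred between the open fingers, at (319,260) in the full picture. I'll go down and close.

```bash
python3 -m creep '[[50,0,0,-0.8,0,0,0],[50,0,0,-0.75,0,0,0],[30,0,0,0,0,0,0],[14,0,0,0,0,0,0],[14,0,0,0,0,0,0],[14,0,0,0,0,0,0],[14,0,0,0,0,0,0],[14,0,0,0,0,0,0]]' 30; python3 -m creep '[[14,0,0,0,0,0,0],[14,0,0,0,0,0,0],[14,0,0,0,0,0,0],[14,0,0,0,0,0,0]]'
```

```text
time_s: 17.18
tcp_pos: [0.4825, 0.1248, 0.054]
eef_rot: [-179.7, -0.1, -177.6]
contact_force: [-0.6, 1.1, 5.7]
gripper_width: 0.02
gripper_force: 30.0
time_s: 17.52
tcp_pos: [0.4826, 0.1248, 0.054]
eef_rot: [-179.6, -0.1, -177.6]
contact_force: [-1.8, -0.9, 6.9]
gripper_width: 0.0196
gripper_force: 30.0
```

```bash
python3 -m creep '[[14,0,0,0.08,0,0,0],[14,-0.02,0.5,0,0,0,0],[14,-0.02,0.5,0,0,0,0],[14,-0.02,0.5,0,0,0,0],[14,-0.02,0.5,0,0,0,0],[14,0,0,0,0,0,0],[14,0,0,0,0,0,0]]'; python3 -m creep '[[14,-0.01,0.2,0,0,0,0],[14,-0.01,0.1,0,0,0,0],[14,0,0,0,0,0,0],[14,0,0,0,0,0,0]]'
```

```text
time_s: 18.1
tcp_pos: [0.4801, 0.1752, 0.0542]
eef_rot: [-179.6, -0.2, -177.6]
contact_force: [5.8, 2.8, -14.6]
gripper_width: 0.02
gripper_force: 30.0
time_s: 18.43
tcp_pos: [0.4797, 0.1818, 0.0542]
eef_rot: [-179.6, -0.2, -177.6]
contact_force: [5.5, 1.4, -14.9]
gripper_width: 0.0198
gripper_force: 30.0
```

```bash
python3 -m creep '[[14,0,0.06,-0.05,0,0,0],[14,0,0.06,0,0,0,0],[14,0,0,0,0,0,0],[14,0,0,0,0,0,0]]'; python3 -m creep '[[14,0,0.08,0,0,0,0],[14,0,0.08,0,0,0,0],[14,0,0,0,0,0,0],[14,0,0,0,0,0,0]]'
```

```text
time_s: 18.77
tcp_pos: [0.4796, 0.1843, 0.0541]
eef_rot: [-179.6, -0.2, -177.6]
contact_force: [3.0, -4.7, 2.3]
gripper_width: 0.0199
gripper_force: 30.0
time_s: 19.1
tcp_pos: [0.4794, 0.1847, 0.0541]
eef_rot: [-179.3, -0.3, -177.6]
contact_force: [10.7, -21.7, 4.7]
gripper_width: 0.0198
gripper_force: 30.0
```

```bash
python3 -m creep '[[30,0,0,0,0,0,0],[40,0,0,0,0,0,0],[50,0,0,0,0,0,0],[50,0,0,0,0,0,0],[50,0,0,0,0,0,0],[50,0,0,0,0,0,0]]'; python3 -m creep '[[50,0,0,0.6,0,0,0],[50,0,0,1,0,0,0],[50,0,0,1,0,0,0],[50,0,0,1,0,0,0],[50,0,0,1,0,0,0],[50,-0.6,0,0.8,0,0,0],[50,-0.6,0,0,0,0,0],[50,0,0,0,0,0,0]]'; python3 - <<'E'
from h import *
p=capture("wrist");p=capture("wrist");s=capture("scene");save(p,"w7.png")
a=cv2.resize(s["frame"][140:340,90:470],(760,400),interpolation=2)
q=cv2.resize(p["frame"],(300,188),interpolation=3)
cv2.imwrite("pics/f.png",np.vstack([a,np.hstack([cv2.resize(q,(320,200)),np.zeros((200,440,3),np.uint8)])])[:,:,::-1])
b=np.radians(2.4);R=Ro.from_euler("z",b).as_matrix()
d=outline_of(p,"lock_top")
from scipy.optimize import least_squares
def bb(c):
    P=np.array([proj(p,c+R@[x,y,z]) for x in(-.014,.014) for y in(-.01,.01) for z in(0,-.04)])
    return np.r_[P.min(0),P.max(0)]
for x in d[:2]:
    f=lambda q:bb(np.array([q[0],q[1],.0845]))-x["bbox"]
    o=least_squares(f,[.48,.18]);print(x["conf"],x["bbox"],o.x.round(4),f(o.x).round(1))
st=r.get_state();print(st["tcp_pos"],st["time_s"],st["contact_force"])
E
```

```text
time_s: 19.6
tcp_pos: [0.4792, 0.1892, 0.0537]
eef_rot: [-179.6, -0.2, -177.6]
contact_force: [0.3, -0.3, 0.3]
gripper_width: 0.0492
gripper_force: 0.0
time_s: 20.27
tcp_pos: [0.4479, 0.1892, 0.19]
eef_rot: [-179.7, -0.2, -177.6]
contact_force: [-0.4, -0.4, -0.9]
gripper_width: 0.0499
gripper_force: 0.0
0.95 [300.7, 209.5, 322.9, 256.9] [0.4794 0.1851] [-1.6 -0.4  1.6  0.4]
0.67 [59.5, 180.2, 482.6, 367.2] [0.5188 0.1384] [ 181.3   67.1 -209.9  -69.6]
[0.44945148 0.188963   0.18826745] 20.4667 [-0.31954267 -0.84247009  0.82749679]
```

View pics/f.png

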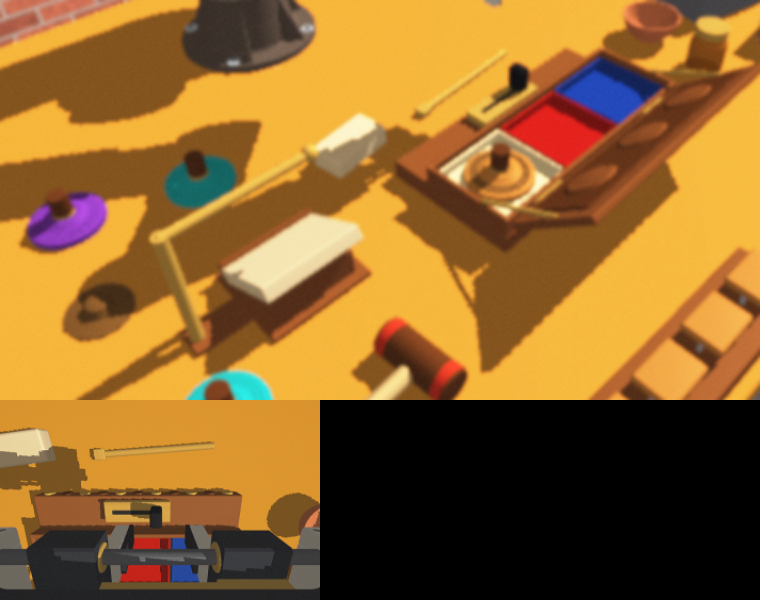

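The cymbal lies flat in the sand tray with the knob up. The lock grip is at its stop (y 0.185, 61 mm on from where it started), the other things are where they were, and the arm is clear.

```bash
python3 -c "
from plant import close_job
print(close_job())"
```

```text
the job is handed in; nothing more can be done
None
```

The cymbal weighed about 170 g, so I laid it flat and knob up in the pale sand tray, then slid the lock to its end stop and handed the job in at about 20.5 s (no verdict came back).

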